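Unlock a pressure cooker and turn its lid open

TASK

The pressure cooker has cooled on its board: open its lid lock with your fingertips alone. Hold the red spring button on the lid's handle down while you push the latch by its upright tab towards the handle's free end, all the way until the button springs up again; then push the lid's handle sideways, to the right as seen from the handle's end looking at the pot, round to its stop. Take hold of nothing and lift nothing, and leave the cooker and the other things standing where they are.

Things in the scene. Friction and masses are not known exactly. Their poses are not given: they have to be found in the camera images.
- cooker: Steel pressure cooker, 205 mm across, 3.8 kg, loose on a 22 mm thick wooden board. Origin: centre of its underside, on the lid's turning axis; z up, own -x along the pot's lower black handle (34 mm wide, ends 285 mm out, top at height 64 mm; a steel lug on it 120 to 145 mm out reaches 72 mm). Heights are above this origin. Lid rim at 89 mm, central valve knob up to 126 mm. Slides at 15 N.
- lid_handle (a point): Middle of the top of the lid's black handle, 180 mm from the lid's axis, height 98 mm; turns with the lid, own -x points out along the handle. The handle is above the lower one while shut; 37 mm wide, 26 mm thick (heights 72 to 98 mm), ends 287 mm from the axis. The latch plate lies on it 109 to 212 mm out, the sides are free. About 2 N sideways here turns the unlocked lid; it stays where it is left.
- button_top (a point): Centre of the top of the red spring button, 154 mm from the lid's axis, 17.5 mm long along the handle, 10 mm wide. Stands 10 mm above the latch plate (plate top at height 99 mm); travels 9 mm straight down and frees the latch from 5 mm, so press 6.5 to 9 mm. Spring 2.3 N at first, 5.3 N at the end. Once the latch has slid 3 mm, the plate keeps it down until the open end lets it spring up.
- latch_tab (a point): Centre of the face of the latch's upright black tab that is pushed (the face towards the button), 7 mm above the latch plate; 13.75 mm farther out along the handle than the middle of the button's top while the latch is shut. Tab 26 mm wide across the handle, 14 mm high, 7 mm thick. Moves outwards with the latch. The side of a fingertip that presses the button can push this face.
- button (a joint): How far the red button is pressed, m: 0 up, 0.009 fully down.
- latch (a joint): How far the latch has slid outwards along the handle, m: 0 shut, 0.030 at its stop, fully open. Beyond about 0.026 the button springs up through the second window. Needs about 2 N, up to 3 N.
- lid (a joint): Angle of the lid, rad: 0 shut, 0.62 at its stop, growing anticlockwise seen from above. While the latch is shut, the lid is locked.
- garlic: Garlic bulb, 53 mm, lying on the board left of the cooker. Leave alone. Origin: underside.
- tomato: Tomato, 75 mm across, 79 mm high, on the worktop. Leave alone. Origin: underside.
- lemon: Lemon, 78 x 55 x 56 mm, on the worktop. Leave alone. Origin: underside.
- timer: White kitchen timer with a red grip on top, 66 mm across, 52 mm high. Leave alone. Origin: underside.
- tin: Food tin, 75 mm across, 58 mm high, at the right. Leave alone. Origin: underside.
- jar: Glass jar with a yellow lid, 65 mm across, 100 mm high, at the right. Leave alone. Origin: underside.

How it is judged (in metres and radians):
On the way, in this order (a step that is already met when the one before it is completed fails the run):
1. the red button is held down while the latch starts to slide past it (value of joint button above 0.0045 m and value of joint latch above 0.004 m and contact force between the fingers and cooker above 0.5 N).
2. the latch is fully open and the button has sprung up again, the lid still shut (value of joint latch above 0.0255 m and value of joint button below 0.002 m and value of joint lid below 0.1 rad), for 0.1 s.
At the end, for the whole second after the job is handed in: The lid is turned to its open stop (0.55 rad or more of 0.62), the latch is fully open (24.5 mm or more of 30) with the button sprung up (within 2 mm), and the cooker stands upright within 40 mm of where it stood, at rest (value of joint lid above 0.55 rad and value of joint latch above 0.0245 m and value of joint button below 0.002 m and angle between cooker's own z axis and vertical below 0.03 rad and distance of cooker from where it was at the start of the episode below 0.04 m and linear speed of cooker below 0.01 m/s); the robot touches nothing.
It fails at once if the cooker is lifted, tipped or pushed away (its base rises more than 8 mm off the board, moves more than 40 mm or leans more than 0.12 rad) (height (world z) of cooker above 0.03 m or distance of cooker from where it was at the start of the episode above 0.04 m or angle between cooker's own z axis and vertical above 0.12 rad).
It fails at once if the lid's handle or the latch's tab is taken between the fingers (the grasp point comes down over the handle's width to within 8 mm of its top, or down over the tab) ((y of the grasp point in the frame of lid_handle between -0.01 and 0.01 m and x of the grasp point in the frame of lid_handle between -0.105 and 0.065 m and z of the grasp point in the frame of lid_handle below 0.008 m) or (x of the grasp point in the frame of latch_tab between -0.01 and 0.003 m and y of the grasp point in the frame of latch_tab between -0.008 and 0.008 m and z of the grasp point in the frame of latch_tab below 0.018 m)).
It fails at once if the garlic, tomato, lemon, tin, jar or timer is moved more than 20 mm (distance of any of garlic, tomato, lemon, tin, jar, timer from where it was at the start of the episode above 0.02 m).
It also fails if it takes over 45 s, if anything falls off the work surface, if the arm or the gripper's body presses on something with over 40 N, if the wrist force passes 120 N, or if a joint passes its speed limit or range.

ROBOT

A 6-joint arm with a two-finger parallel gripper is mounted at the origin on a cart in front of the work surface, level with it; the furniture and walls round the work are solid. World frame = base frame: x ahead of the robot, y to its left, z up, the work surface at z = 0. Lengths are in m, angles in degrees, forces in N, time in s.
With the tool pointing down it reaches from about 0.4 to 0.825 m from the base axis. Payload 7 kg.
Tool frame: the origin (TCP) lies midway between the tips of the shut fingers; the grasp point (between the pads) lies 19 mm behind it; z points along the fingers, y is the line along which they close (so a half turn about z gives the same grasp; the last joint's range is limited). The gripper opens to 88 mm and grips with 3 to 60 N. Pads are 19 mm wide; open, the fingers measure 130 mm over their backs; the gripper's body (78 mm by 193 mm) begins 47 mm behind the grasp point.
Start: joints at [85.09, 20.546, 0.682, 0, -70.136, -16.507], TCP at [0.246, 0.628, 0.227] pointing down, gripper open.
Joint ranges: [-176.03, 176.03], [-82.01, 121.73], [-58.28, 71.71], [-173.87, 95.51], [-174.79, -0.11], [-173.66, 173.66]. Speed limits (degrees/s): [136.94, 136.94, 172.46, 180, 180, 180].

INTERFACE

Orientations are given as [roll, pitch, yaw] about the fixed x, y, z axes, in that order (R = Rz(yaw) Ry(pitch) Rx(roll)).
In Python, from plant import ctrl gives the robot as it stands.
- The arm moves only by the tool arm_command, never from a script. Its argument "steps" is a list of rows, each an object with "translation": the shift along the tool's x, y, z in mm, a list of three; "rotation": the turn, a rotation vector about the tool's x, y, z in units of 5 degrees (1.0 is 5 degrees), a list of three; "claw": the finger opening in mm, from 0 to 87.6. In form: [{"translation": [x, y, z], "rotation": [rx, ry, rz], "claw": claw}, ...]. A call has 1 to 5 rows; each row is the pose to reach, as a shift and turn from the pose commanded when the call began, along the tool's axes at that moment; what a row does not reach only later rows make up. A row lasts 1/10 s, in which the tool goes at most 50 mm and 8.59 degrees, less where a joint would pass 70% of its speed; a pose out of reach is approached as far as the arm can. A call with a gripper value outside its range is refused whole. The fingers move at their own pace and stop on an object; the grip force is fixed at half the most. Time passes only in rows, so rows that repeat a pose let the fingers close. It gives the time, the measured TCP pose, the force, the opening and the grip force at its end, in the units of the state.
- ctrl.get_obs(): the state, without advancing time (a new reading comes with each control period).
- ctrl.snapshot(name): name is "scene" or "top"; returns (picture, depth): 420x560x3 uint8, red, green, blue; 420x560 float32, m along the optical axis (not along the pixel's ray), 0 where there is no reading.
- ctrl.calibration(name): a dict with "vertical_fov" (degrees; the focal length in pixels is half the picture's height over the tangent of half this angle, whatever the lens; pixels are square), "cx", "cy" (the principal point, pixels), "rvec" (rotation vector, rad) and "tvec" (3), from world to camera coordinates, as OpenCV has them. Camera axes: x right, y down, z forward; pixel columns grow to the right and rows downward; lengths in m; the calibration is good to about 2 mm. A picture is of the moment at which its call begins. calibration takes no time and is no camera call.
- ctrl.close_job(): hands the job in; it is judged then, once.
The state is a dict: "clock": time; "joint_pos": joint angles; "qvel": joint speeds; "tau": joint torques, N m; "tool_pos": TCP position; "orientation": TCP orientation; "force": force on the tool from outside, world axes, zero at the start; "moment": the same for the moment, N m; "opening": finger opening in m; "gripper_force": force on a finger pad.
Only numpy, scipy, OpenCV 4.12 (cv2) and the standard library are available. Lean on these libraries where they do the work, as an engineer would, in place of code of your own. Each camera call takes 0.05 s, during which the arm holds its last target. There are 200 camera calls.

## Working session

There is one attempt and no reset: what is moved stays moved. The work goes in short steps, Python scripts to look and compute and a tool call to move; the robot and the scene stay as the last step left them, time stands still between calls to the robot, and variables do not carry over. Pictures are saved under pics/ and viewed, at most 10 in all, crops included, and the job is handed in when it is done.

Besides the shell and the picture viewer there is one more tool, called by a JSON object that holds its "op" and its "data". arm_command: Moves the arm, as the interface text tells. Its arguments: {"type":"object","properties":{"steps":{"type":"array"}},"required":["steps"]}

```bash
mkdir -p pics; cat > h.py <<'E'
import numpy as np,cv2
from plant import ctrl
def cam(n):
    c=ctrl.calibration(n); f=210/np.tan(np.radians(c["vertical_fov"])/2)
    return f,c["cx"],c["cy"],cv2.Rodrigues(np.array(c["rvec"],float))[0],np.array(c["tvec"],float).ravel()
def world(n,u,v,d):
    f,cx,cy,R,t=cam(n); u,v,d=map(np.asarray,(u,v,d))
    return (np.stack([(u-cx)/f*d,(v-cy)/f*d,d],-1)-t)@R
def plane(n,u,v,z):
    f,cx,cy,R,t=cam(n); r=np.stack([(np.asarray(u)-cx)/f,(np.asarray(v)-cy)/f,np.ones_like(np.asarray(u,float))],-1)@R
    o=-R.T@t; return o+r*((z-o[2])/r[...,2])[...,None]
E
python3 - <<'E'
from h import *
for n in("scene","top"):
    p,d=ctrl.snapshot(n); cv2.imwrite(f"pics/{n}0.png",p[...,::-1]); np.save(n+"d.npy",d)
    f,cx,cy,R,t=cam(n); print(n,f,-R.T@t)
    h=cv2.cvtColor(p,cv2.COLOR_RGB2HSV); m=(((h[...,0]<8)|(h[...,0]>172))&(h[...,1]>150)&(h[...,2]>80)).astype(np.uint8)
    k,l,s,c=cv2.connectedComponentsWithStats(m)
    for i in range(1,k):
        if s[i,4]>8: 
            q=l==i; v,u=np.nonzero(q); print(s[i],c[i],np.median(world(n,u,v,d[q]),0))
print(ctrl.get_obs())
E
```

```text
scene 492.4730796011169 [-0.19766108 -0.27938073  0.9545807 ]
[61 58 13  7 63] [66.07936508 60.95238095] [0.91787722 0.627071   0.13365858]
[44 64 10 12 65] [47.63076923 69.30769231] [0.90989678 0.69599903 0.09934877]
[40 68  4  5 12] [41.16666667 70.66666667] [0.90884315 0.71944751 0.09147287]
[28 70 11  7 45] [31.93333333 72.55555556] [0.90641857 0.75444107 0.08224065]
[80 75  6  9 23] [82.65217391 78.13043478] [0.90929211 0.58292546 0.08521633]
[ 15  86  25  10 173] [27.56647399 90.9132948 ] [0.89239839 0.78736237 0.0187956 ]
[55 96  7  4 15] [58.06666667 98.        ] [0.8920981  0.68473302 0.00699568]
[ 375   98   58   78 2384] [405.03313758 135.27307047] [ 0.65295284 -0.35678193  0.24053401]
[227 105  16  14 150] [234.86666667 112.35333333] [0.82755683 0.07972007 0.10284038]
[210 108  16   8  69] [217.26086957 112.44927536] [0.82440496 0.12766716 0.09547049]
[110 121   7   6  14] [112.35714286 123.07142857] [0.7270145  0.40024133 0.08986424]
[319 123  17   9  89] [326.84269663 127.59550562] [ 0.82440879 -0.17750457  0.09660196]
[250 207   5   6  21] [252.23809524 209.28571429] [
[... 772 characters left out ...]
8 -0.40348686  0.06153287]
{'clock': 0.1, 'joint_pos': array([ 8.50893034e+01,  2.05879634e+01,  6.37620607e-01, -1.76093873e-02,
       -7.01352348e+01, -1.65064205e+01]), 'qvel': array([ 0.04048529, -0.12389503,  0.09809967,  0.0792615 , -0.01427729,
        0.01601503]), 'tau': array([-1.64552006e-03, -5.84163523e+01,  2.93745250e+01,  7.01547146e+00,
        1.01038290e-02, -4.75894490e-05]), 'tool_pos': array([0.24635023, 0.62796036, 0.22569898]), 'orientation': array([ 1.79913245e+02, -8.44431504e-03, -2.14231068e+01]), 'force': array([-0.65841791,  0.66151105, -0.28835749]), 'moment': array([-0.02278322, -0.02223312,  0.025423  ]), 'gripper_force': 0.0, 'opening': 0.08747281272146537}
```

View pics/top0.png

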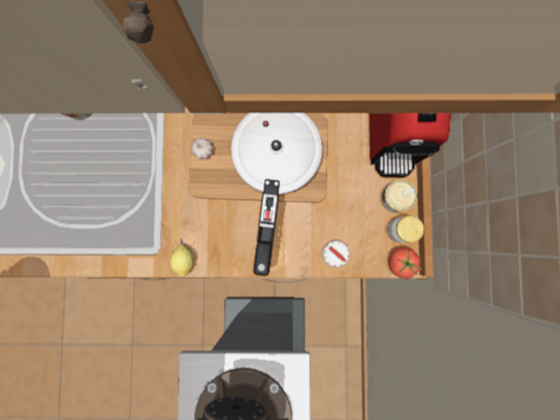

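View pics/scene0.png

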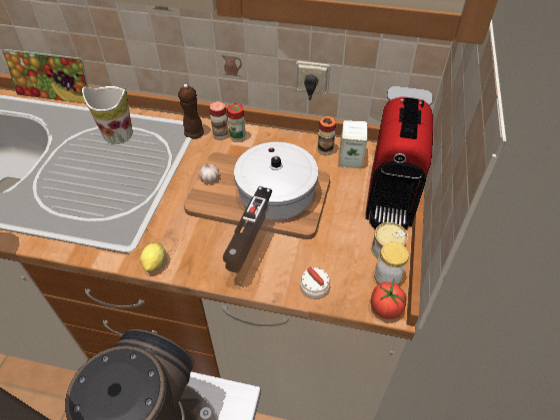

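The top view shows the cooker centred near pixel (276,148), with the handle running to (262,270) and the button at about (267,214). The timer is at (337,253) and the lemon at (181,261). Next I'll measure these precisely.

```bash
python3 - <<'E'
from h import *
p,d=ctrl.snapshot("top"); s,e=ctrl.snapshot("scene")
a=cv2.resize(p[170:280,215:325],(600,600),interpolation=cv2.INTER_CUBIC); cv2.imwrite("pics/c1.png",a[...,::-1])
b=cv2.resize(s[175:280,210:315],(600,600),interpolation=cv2.INTER_CUBIC); cv2.imwrite("pics/c2.png",b[...,::-1])
# cloud
for n,pp,dd in(("top",p,d),("scene",s,e)):
    v,u=np.mgrid[0:420,0:560]; W=world(n,u,v,dd); g=pp.max(2)
    # handle outer part, black, heights .105-.13
    m=(g<70)&(W[...,2]>.108)&(W[...,2]<.132)&(W[...,0]>.33)&(W[...,0]<.44)&(abs(W[...,1]+.06)<.08)
    P=W[m]; 
    r=cv2.minAreaRect(P[:,:2].astype(np.float32)*1000); print(n,"handle",r, np.median(P[:,2]))
    vx,vy,x0,y0=cv2.fitLine(P[:,:2].astype(np.float32),cv2.DIST_L2,0,.01,.01).ravel(); print(np.degrees(np.arctan2(vy,vx)),x0,y0,P[:,0].min())
    # rim circle: lid points
    m=(W[...,2]>.085)&(W[...,2]<.14)&(abs(W[...,0]-.64)<.13)&(abs(W[...,1]+.09)<.13)&(g>110)
    pts=W[m][:,:2].astype(np.float32); print("lid",cv2.minEnclosingCircle(pts))
    m=(g<75)&(W[...,2]>.135)&(W[...,2]<.16)&(abs(W[...,0]-.64)<.06)&(abs(W[...,1]+.09)<.05); print("knob",W[m].mean(0),W[m].max(0),W[m].min(0),m.sum())
    h=cv2.cvtColor(pp,cv2.COLOR_RGB2HSV); m=((h[...,0]<10)|(h[...,0]>170))&(h[...,1]>110)&(abs(W[...,0]-.48)<.03)&(abs(W[...,1]+.065)<.03)&(W[...,2]>.1)
    vv,uu=np.nonzero(m); print("btn",uu.mean(),vv.mean(),m.sum(),plane(n,uu.mean(),vv.mean(),.131))
E
```

```text
top handle ((395.6767578125, -55.11656951904297), (32.99678039550781, 89.64720153808594), 83.41392517089844) 0.11886507706970015
-9.497546 0.3944705 -0.056524158 0.3512849799762773
lid ((0.6193079352378845, -0.08167167007923126), 0.11317215859889984)
knob [ 0.62927471 -0.08367064  0.14331353] [ 0.64033586 -0.07416049  0.14669826] [ 0.62201708 -0.09153635  0.13546123] 37
btn 267.09090909090907 214.77272727272728 22 [ 0.47979259 -0.06375399  0.131     ]
scene handle ((391.02984619140625, -55.42378234863281), (35.09202575683594, 92.86103057861328), 85.53450012207031) 0.11380799809432393
-17.643988 0.4049332 -0.06533881 0.34575788068238256
lid ((0.6213666200637817, -0.07848749309778214), 0.11291778087615967)
knob [ 0.62517392 -0.08260386  0.14156384] [ 0.63686753 -0.07240403  0.14690789] [ 0.61782007 -0.09180778  0.13501563] 51
btn 252.46666666666667 209.36666666666667 30 [ 0.47585095 -0.06416508  0.131     ]
```

View pics/c1.png

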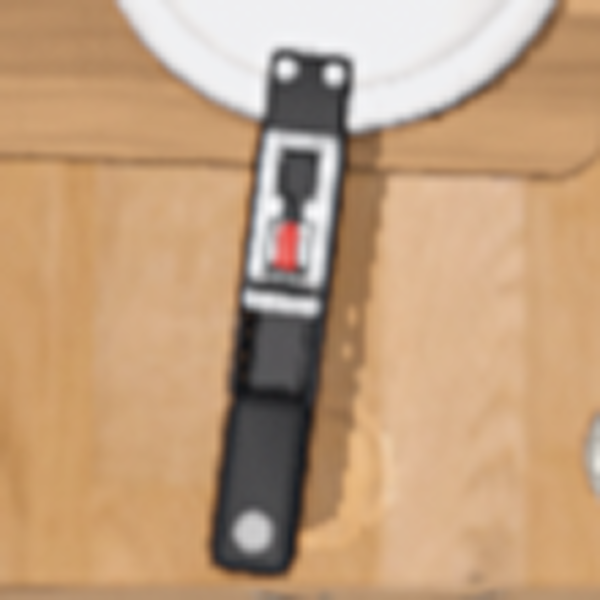

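View pics/c2.png

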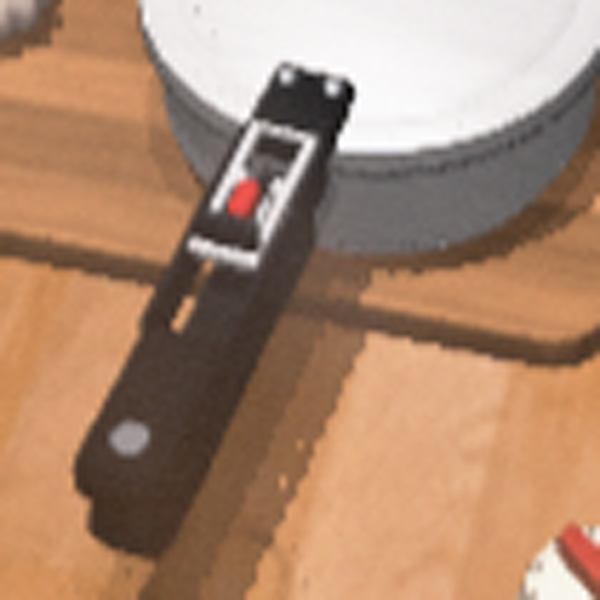

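The crops show the red button at about (267.8,215.3) in the full top picture, with the tab's white band just outward of it. The handle's end is at about (261.4,275), so it runs straight and slightly left of the robot's x axis.

```bash
python3 - <<'E'
from h import *
c=lambda x,y:(215+(x+.5)/5.4545-.5,170+(y+.5)/5.4545-.5)
for nm,x,y,z in(("h1",306,130,.12),("h2",254,560,.12),("end",253,574,.118),("hin",312,50,.12),("btn",288,247,.131),("band",282,302,.13),("l",265,130,.12),("r",347,130,.12)):
    print(nm,plane("top",*c(x,y),z)[:2])
# lid outline in top view -> ellipse at rim height
p,d=ctrl.snapshot("top"); h=cv2.cvtColor(p,cv2.COLOR_RGB2HSV)
m=((h[...,1]<45)&(h[...,2]>120)).astype(np.uint8); m[:,:225]=0;m[:,330:]=0;m[:105]=0;m[205:]=0
cs=max(cv2.findContours(m,0,1)[0],key=cv2.contourArea)
W=plane("top",cs[:,0,0],cs[:,0,1],.111)
from scipy.optimize import least_squares
r=least_squares(lambda q:np.hypot(W[:,0]-q[0],W[:,1]-q[1])-q[2],[.63,-.09,.1],loss="soft_l1",f_scale=.002); print(r.x)
print("knob",plane("top",276,146,.147))
# mutual lid circle
E
```

```text
h1 [ 0.52779031 -0.07079842]
h2 [ 0.35531805 -0.05103277]
end [ 0.34962731 -0.05053531]
hin [ 0.56050871 -0.07305465]
btn [ 0.47957052 -0.06440979]
band [ 0.45771569 -0.06210467]
l [ 0.52777061 -0.05418029]
r [ 0.52781001 -0.08740792]
[ 0.63010208 -0.08240578  0.10061501]
knob [ 0.62771906 -0.08297358  0.147     ]
```

{"op": "arm_command", "data": {"steps": [{"translation": [0,0,-30],"rotation": [0,0,0],"claw": 0},{"translation": [0,0,-30],"rotation": [0,0,0],"claw": 0}]}}

```text
clock: 0.45
tool_pos: [0.2473, 0.6299, 0.2605]
orientation: [-179.7, -0.0, -21.4]
force: [-0.3, -0.3, 0.7]
opening: 0.0766
gripper_force: 0.0
```

{"op": "arm_command", "data": {"steps": [{"translation": [32,38,0],"rotation": [0,0,0],"claw": 0},{"translation": [64,77,0],"rotation": [0,0,0],"claw": 0},{"translation": [96,115,0],"rotation": [0,0,0],"claw": 0},{"translation": [128,153,0],"rotation": [0,0,0],"claw": 0},{"translation": [160,191,0],"rotation": [0,0,0],"claw": 0}]}}

```text
clock: 0.95
tool_pos: [0.3259, 0.3902, 0.2566]
orientation: [-180.0, -0.0, -21.4]
force: [1.0, 0.3, 0.3]
opening: 0.0374
gripper_force: 0.0
```

{"op": "arm_command", "data": {"steps": [{"translation": [32,38,0],"rotation": [0,0,0],"claw": 0},{"translation": [64,77,0],"rotation": [0,0,0],"claw": 0},{"translation": [96,115,0],"rotation": [0,0,0],"claw": 0},{"translation": [128,153,0],"rotation": [0,0,0],"claw": 0},{"translation": [160,191,0],"rotation": [0,0,0],"claw": 0}]}}

```text
clock: 1.45
tool_pos: [0.405, 0.154, 0.257]
orientation: [-179.9, -0.0, -21.4]
force: [1.0, 0.7, 0.5]
opening: 0.0013
gripper_force: 0.0
```

{"op": "arm_command", "data": {"steps": [{"translation": [32,38,0],"rotation": [0,0,-0.6],"claw": 0},{"translation": [64,77,0],"rotation": [0,0,-1.2],"claw": 0},{"translation": [96,115,0],"rotation": [0,0,-1.8],"claw": 0},{"translation": [128,153,0],"rotation": [0,0,-2.4],"claw": 0},{"translation": [149,180,0],"rotation": [0,0,-3],"claw": 0}]}}

```text
clock: 1.95
tool_pos: [0.4783, -0.0688, 0.2567]
orientation: [-180.0, -0.0, -6.4]
force: [0.4, -0.2, 0.3]
opening: 0.0002
gripper_force: 0.0
```

{"op": "arm_command", "data": {"steps": [{"translation": [0,-4,35],"rotation": [0,0,0],"claw": 0},{"translation": [0,-4,70],"rotation": [0,0,0],"claw": 0},{"translation": [0,-4,97],"rotation": [0,0,0],"claw": 0},{"translation": [0,-4,112],"rotation": [0,0,0],"claw": 0},{"translation": [0,-4,112],"rotation": [0,0,0],"claw": 0}]}}

```text
clock: 2.45
tool_pos: [0.4768, -0.0625, 0.1425]
orientation: [179.9, 0.2, -6.4]
force: [0.6, 1.0, 1.0]
opening: 0.0004
gripper_force: 0.0
```

```bash
python3 - <<'E'
from h import *
o=ctrl.get_obs(); print(o["tool_pos"],o["force"],o["orientation"])
s,e=ctrl.snapshot("scene"); p,d=ctrl.snapshot("top")
b=cv2.resize(s[140:280,190:330],(600,600),interpolation=cv2.INTER_CUBIC)
cv2.imwrite("pics/c3.png",b[...,::-1])
f,cx,cy,R,t=cam("scene"); q=R@o["tool_pos"]+t; q=q/q[2]*f; print("tcp in crop",(q[0]+cx-190)*4.286,(q[1]+cy-140)*4.286)
E
```

```text
[ 0.47677368 -0.06247274  0.14251947] [0.61366298 0.9727665  1.03363525] [179.9339708    0.22738724  -6.44751891]
tcp in crop 263.96087500952757 280.7313644471363
```

View pics/c3.png

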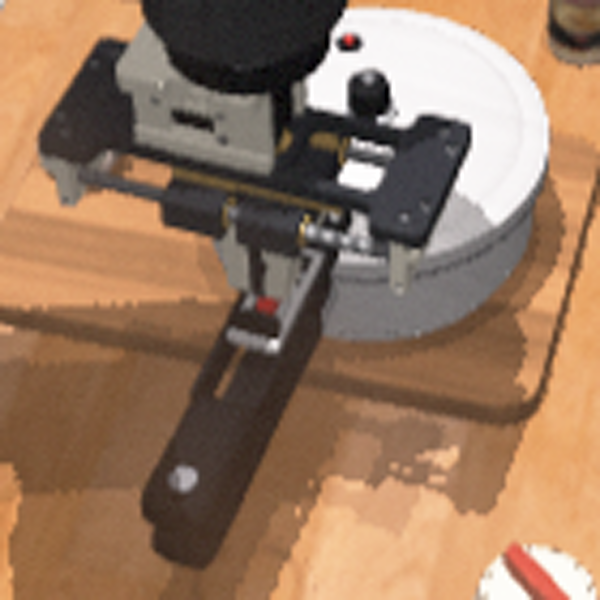

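The scene crop shows the closed fingers right above the red button at (265,305), with the tab's band just outward at (255,335). I'll shift slightly inward and press.

{"op": "arm_command", "data": {"steps": [{"translation": [3,2,3],"rotation": [0,0,0],"claw": 0},{"translation": [3,2,6],"rotation": [0,0,0],"claw": 0},{"translation": [3,2,9],"rotation": [0,0,0],"claw": 0},{"translation": [3,2,9],"rotation": [0,0,0],"claw": 0}]}}

```text
clock: 2.95
tool_pos: [0.4809, -0.0644, 0.1354]
orientation: [180.0, 0.0, -6.4]
force: [0.1, -0.3, 0.3]
opening: 0.0004
gripper_force: 0.0
```

{"op": "arm_command", "data": {"steps": [{"translation": [0,0,2],"rotation": [0,0,0],"claw": 0},{"translation": [0,0,4],"rotation": [0,0,0],"claw": 0},{"translation": [0,0,6],"rotation": [0,0,0],"claw": 0},{"translation": [0,0,6],"rotation": [0,0,0],"claw": 0},{"translation": [0,0,6],"rotation": [0,0,0],"claw": 0}]}}

```text
clock: 3.45
tool_pos: [0.4811, -0.0644, 0.1297]
orientation: [180.0, -0.0, -6.4]
force: [-0.9, 1.2, 2.0]
opening: 0.0002
gripper_force: 1.2
```

{"op": "arm_command", "data": {"steps": [{"translation": [0,0,2],"rotation": [0,0,0],"claw": 0},{"translation": [0,0,4],"rotation": [0,0,0],"claw": 0},{"translation": [0,0,6],"rotation": [0,0,0],"claw": 0},{"translation": [0,0,6],"rotation": [0,0,0],"claw": 0},{"translation": [0,0,6],"rotation": [0,0,0],"claw": 0}]}}

```text
clock: 3.95
tool_pos: [0.4811, -0.0644, 0.1236]
orientation: [180.0, 0.0, -6.4]
force: [-1.2, 1.4, 3.8]
opening: 0.0006
gripper_force: 2.2
```

{"op": "arm_command", "data": {"steps": [{"translation": [-3,0,0.5],"rotation": [0,0,0],"claw": 0},{"translation": [-6,0,0.5],"rotation": [0,0,0],"claw": 0},{"translation": [-9,0,0.5],"rotation": [0,0,0],"claw": 0},{"translation": [-12,0,0.5],"rotation": [0,0,0],"claw": 0},{"translation": [-12,0,0.5],"rotation": [0,0,0],"claw": 0}]}}

```text
clock: 4.45
tool_pos: [0.4699, -0.0628, 0.1237]
orientation: [-180.0, -0.1, -6.4]
force: [3.7, 0.6, 5.0]
opening: 0.0004
gripper_force: 2.6
```

{"op": "arm_command", "data": {"steps": [{"translation": [-3,0,0],"rotation": [0,0,0],"claw": 0},{"translation": [-6,0,0],"rotation": [0,0,0],"claw": 0},{"translation": [-9,0,0],"rotation": [0,0,0],"claw": 0},{"translation": [-12,0,0],"rotation": [0,0,0],"claw": 0},{"translation": [-12,0,0],"rotation": [0,0,0],"claw": 0}]}}

```text
clock: 4.95
tool_pos: [0.4568, -0.0616, 0.123]
orientation: [-180.0, 0.0, -6.4]
force: [2.6, 1.1, 1.8]
opening: 0.0005
gripper_force: 1.5
```

{"op": "arm_command", "data": {"steps": [{"translation": [-3,0,0],"rotation": [0,0,0],"claw": 0},{"translation": [-6,0,0],"rotation": [0,0,0],"claw": 0},{"translation": [-8,0,0],"rotation": [0,0,0],"claw": 0},{"translation": [-9,0,0],"rotation": [0,0,0],"claw": 0},{"translation": [-9,0,0],"rotation": [0,0,0],"claw": 0}]}}

```text
clock: 5.45
tool_pos: [0.447, -0.061, 0.1225]
orientation: [180.0, 0.1, -6.4]
force: [1.1, -0.7, 0.5]
opening: 0.0003
gripper_force: 0.0
```

{"op": "arm_command", "data": {"steps": [{"translation": [-1,0,0],"rotation": [0,0,0],"claw": 0},{"translation": [-2,0,0],"rotation": [0,0,0],"claw": 0},{"translation": [-3,0,0],"rotation": [0,0,0],"claw": 0},{"translation": [-3,0,0],"rotation": [0,0,0],"claw": 0}]}}

```text
clock: 5.85
tool_pos: [0.4466, -0.0605, 0.1232]
orientation: [-180.0, -0.1, -6.4]
force: [7.7, -3.0, -4.8]
opening: 0.0004
gripper_force: 3.9
```

```bash
python3 - <<'E'
from h import *
s,e=ctrl.snapshot("scene"); print(ctrl.get_obs()["force"])
b=cv2.resize(s[175:280,210:315],(600,600),interpolation=cv2.INTER_CUBIC)
cv2.imwrite("pics/c4.png",b[...,::-1])
E
```

```text
[ 7.49594029 -3.64662136 -5.41731644]
```

View pics/c4.png

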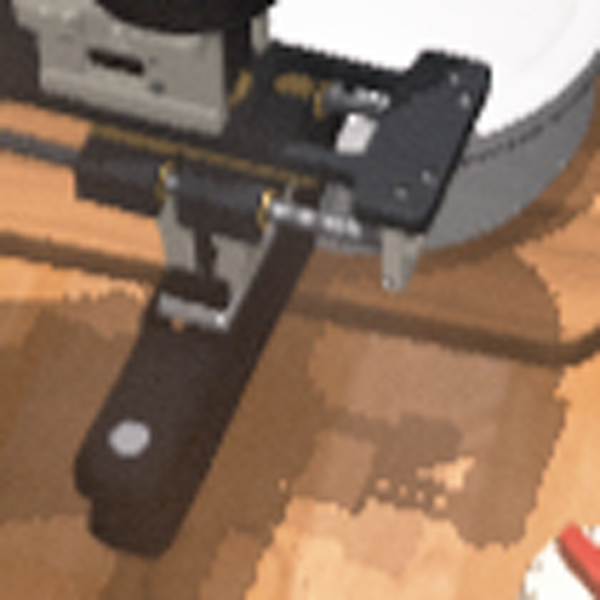

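The latch band has moved to (195,310), well outward, and the force has risen as at a stop. I'll back off, lift and check the button.

{"op": "arm_command", "data": {"steps": [{"translation": [4,0,0],"rotation": [0,0,0],"claw": 0},{"translation": [5,0,0],"rotation": [0,0,0],"claw": 0},{"translation": [5,0,-15],"rotation": [0,0,0],"claw": 0},{"translation": [5,0,-40],"rotation": [0,0,0],"claw": 0},{"translation": [5,-20,-60],"rotation": [0,0,0],"claw": 0}]}}

```text
clock: 6.4
tool_pos: [0.4517, -0.042, 0.1837]
orientation: [180.0, 0.1, -6.5]
force: [1.4, 0.4, -0.1]
opening: 0.0006
gripper_force: 0.0
```

{"op": "arm_command", "data": {"steps": [{"translation": [-5,-30,0],"rotation": [0,0,0],"claw": 0},{"translation": [-10,-60,0],"rotation": [0,0,0],"claw": 0},{"translation": [-10,-100,0],"rotation": [0,0,0],"claw": 0},{"translation": [-10,-100,0],"rotation": [0,0,0],"claw": 0}]}}

```text
clock: 6.8
tool_pos: [0.4541, 0.0624, 0.1832]
orientation: [-180.0, -0.0, -6.2]
force: [-0.4, -0.1, -1.0]
opening: 0.0002
gripper_force: 0.0
```

```bash
python3 - <<'E'
from h import *
s,e=ctrl.snapshot("scene"); p,d=ctrl.snapshot("top")
b=[cv2.resize(x,(400,400),interpolation=cv2.INTER_CUBIC) for x in(s[170:280,210:320],p[170:280,215:325])]
cv2.imwrite("pics/c5.png",np.hstack(b)[...,::-1])
for n,pp,dd in(("top",p,d),("scene",s,e)):
    v,u=np.mgrid[0:420,0:560]; W=world(n,u,v,dd)
    h=cv2.cvtColor(pp,cv2.COLOR_RGB2HSV); m=((h[...,0]<10)|(h[...,0]>170))&(h[...,1]>110)&(abs(W[...,0]-.48)<.03)&(abs(W[...,1]+.065)<.03)&(W[...,2]>.1)
    vv,uu=np.nonzero(m); print("btn",m.sum(),plane(n,uu.mean(),vv.mean(),.131),np.median(W[m],0),np.percentile(W[m][:,2],90))
E
```

```text
btn 23 [ 0.48005468 -0.06364927  0.131     ] [ 0.47936706 -0.06359502  0.13066035] 0.13278641931857105
btn 34 [ 0.4747773  -0.06385434  0.131     ] [ 0.4762807  -0.06360606  0.13006166] 0.13296315630948563
```

View pics/c5.png

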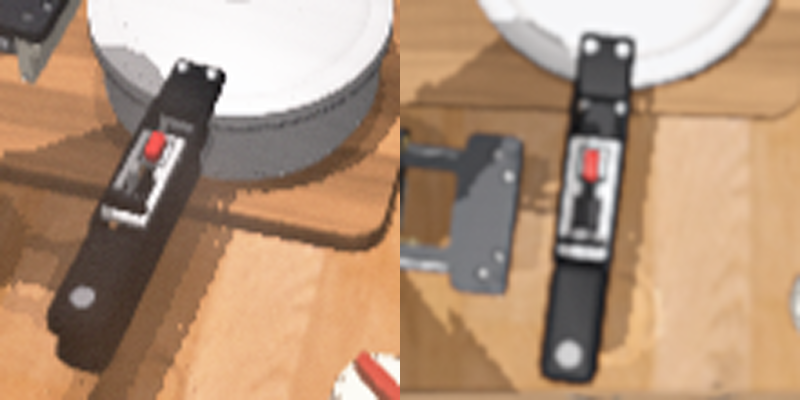

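The button is up (top at z≈0.131), the latch is fully open and the lid is still shut. Next I'll lower the fingers on the handle's left side and push.

{"op": "arm_command", "data": {"steps": [{"translation": [0,0,40],"rotation": [0,0,0],"claw": 0},{"translation": [0,0,78],"rotation": [0,0,0],"claw": 0},{"translation": [0,25,78],"rotation": [0,0,0],"claw": 0},{"translation": [0,50,78],"rotation": [0,0,0],"claw": 0},{"translation": [0,66,78],"rotation": [0,0,0],"claw": 0}]}}

```text
clock: 7.4
tool_pos: [0.4451, -0.0085, 0.1044]
orientation: [179.9, 0.1, -6.5]
force: [0.3, 0.7, -0.1]
opening: 0.0008
gripper_force: 0.0
```

{"op": "arm_command", "data": {"steps": [{"translation": [0,4,0],"rotation": [0,0,0],"claw": 0},{"translation": [0,8,0],"rotation": [0,0,0],"claw": 0},{"translation": [0,12,0],"rotation": [0,0,0],"claw": 0},{"translation": [0,12,0],"rotation": [0,0,0],"claw": 0}]}}

```text
clock: 7.8
tool_pos: [0.445, -0.0183, 0.1051]
orientation: [-180.0, 0.0, -6.4]
force: [0.2, 0.2, 0.9]
opening: 0.0004
gripper_force: 0.0
```

{"op": "arm_command", "data": {"steps": [{"translation": [0,3,0],"rotation": [0,0,0],"claw": 0},{"translation": [0,6,0],"rotation": [0,0,0],"claw": 0},{"translation": [0,9,0],"rotation": [0,0,0],"claw": 0},{"translation": [0,12,0],"rotation": [0,0,0],"claw": 0},{"translation": [0,12,0],"rotation": [0,0,0],"claw": 0}]}}

```text
clock: 8.3
tool_pos: [0.4435, -0.0303, 0.105]
orientation: [180.0, 0.0, -6.4]
force: [-1.1, 0.4, -1.1]
opening: 0.0007
gripper_force: 0.2
```

{"op": "arm_command", "data": {"steps": [{"translation": [-1,7,0],"rotation": [0,0,-0.42],"claw": 0},{"translation": [-2,14,0],"rotation": [0,0,-0.84],"claw": 0},{"translation": [-3,21,0],"rotation": [0,0,-1.26],"claw": 0},{"translation": [-4,28,0],"rotation": [0,0,-1.68],"claw": 0},{"translation": [-4,36,0],"rotation": [0,0,-2.1],"claw": 0}]}}

```text
clock: 8.8
tool_pos: [0.4367, -0.0652, 0.1054]
orientation: [-180.0, -0.1, 4.2]
force: [1.2, 2.3, -0.6]
opening: 0.0002
gripper_force: 1.2
```

```bash
cat > q.py <<'E'
from h import *
import sys
s,e=ctrl.snapshot("scene"); p,d=ctrl.snapshot("top"); o=ctrl.get_obs(); print(o["tool_pos"],o["force"],o["orientation"])
b=[cv2.resize(s[150:290,190:330],(400,400),interpolation=cv2.INTER_CUBIC),cv2.resize(p[150:290,210:350],(400,400),interpolation=cv2.INTER_CUBIC)]
cv2.imwrite(f"pics/{sys.argv[1]}.png",np.hstack(b)[...,::-1])
E
python3 q.py c6
```

```text
[ 0.43578892 -0.06588424  0.10514674] [-0.06650386 -0.08062306 -0.64413921] [ 1.79987365e+02 -1.31880748e-02  4.08313168e+00]
```

View pics/c6.png

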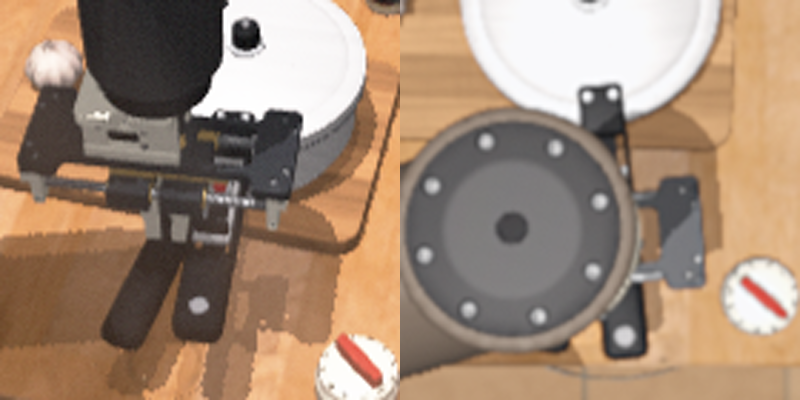

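The lid is turning: the upper handle is now right of the lower one and the fingers are on its left side. The cooker looks unmoved. I'll continue along the arc.

{"op": "arm_command", "data": {"steps": [{"translation": [-1,7,0],"rotation": [0,0,-0.42],"claw": 0},{"translation": [-2,14,0],"rotation": [0,0,-0.84],"claw": 0},{"translation": [-2,21,0],"rotation": [0,0,-1.26],"claw": 0},{"translation": [-2,28,0],"rotation": [0,0,-1.68],"claw": 0},{"translation": [-2,36,0],"rotation": [0,0,-2.1],"claw": 0}]}}

```text
clock: 9.4
tool_pos: [0.4362, -0.1013, 0.1051]
orientation: [-180.0, 0.0, 14.6]
force: [-0.5, 2.2, 1.3]
opening: 0.0003
gripper_force: 1.2
```

{"op": "arm_command", "data": {"steps": [{"translation": [-1,7,0],"rotation": [0,0,-0.42],"claw": 0},{"translation": [-2,14,0],"rotation": [0,0,-0.84],"claw": 0},{"translation": [-2,21,0],"rotation": [0,0,-1.26],"claw": 0},{"translation": [-2,28,0],"rotation": [0,0,-1.68],"claw": 0},{"translation": [-2,36,0],"rotation": [0,0,-2.1],"claw": 0}]}}

```text
clock: 9.9
tool_pos: [0.4433, -0.1367, 0.1051]
orientation: [-180.0, 0.0, 25.1]
force: [-1.2, 2.3, 1.7]
opening: 0.0004
gripper_force: 1.2
```

{"op": "arm_command", "data": {"steps": [{"translation": [0,2,0],"rotation": [0,0,-0.12],"claw": 0},{"translation": [0,4,0],"rotation": [0,0,-0.24],"claw": 0},{"translation": [0,4,0],"rotation": [0,0,-0.24],"claw": 0}]}}

```text
clock: 10.2
tool_pos: [0.4448, -0.1404, 0.1049]
orientation: [-180.0, 0.0, 26.2]
force: [-0.8, 0.4, -0.5]
opening: 0.0003
gripper_force: 0.3
```

{"op": "arm_command", "data": {"steps": [{"translation": [0,2,0],"rotation": [0,0,-0.12],"claw": 0},{"translation": [0,4,0],"rotation": [0,0,-0.24],"claw": 0},{"translation": [0,6,0],"rotation": [0,0,-0.36],"claw": 0},{"translation": [0,8,0],"rotation": [0,0,-0.48],"claw": 0},{"translation": [0,8,0],"rotation": [0,0,-0.48],"claw": 0}]}}

```text
clock: 10.7
tool_pos: [0.4474, -0.1474, 0.1048]
orientation: [-179.9, 0.1, 28.7]
force: [-6.2, 4.5, 3.7]
opening: 0.0004
gripper_force: 3.3
```

Force has risen to about 7.6 N sideways, so the lid is at its stop (about 35°). I'll back off to the side, then lift and verify.

{"op": "arm_command", "data": {"steps": [{"translation": [0,-8,0],"rotation": [0,0,0],"claw": 0},{"translation": [0,-30,0],"rotation": [0,0,0],"claw": 0},{"translation": [0,-50,-30],"rotation": [0,0,0],"claw": 0},{"translation": [0,-70,-70],"rotation": [0,0,0],"claw": 0},{"translation": [0,-110,-110],"rotation": [0,0,0],"claw": 0}]}}

```text
clock: 11.2
tool_pos: [0.3986, -0.0548, 0.2121]
orientation: [179.9, -0.1, 28.6]
force: [1.4, 1.8, 0.5]
opening: 0.0006
gripper_force: 0.0
```

{"op": "arm_command", "data": {"steps": [{"translation": [0,-40,0],"rotation": [0,0,0],"claw": 0},{"translation": [0,-80,0],"rotation": [0,0,0],"claw": 0},{"translation": [0,-120,0],"rotation": [0,0,0],"claw": 0},{"translation": [0,-120,0],"rotation": [0,0,0],"claw": 0},{"translation": [0,-120,0],"rotation": [0,0,0],"claw": 0}]}}

```text
clock: 11.7
tool_pos: [0.3406, 0.0515, 0.2109]
orientation: [-180.0, -0.1, 28.9]
force: [0.8, 0.2, -0.0]
opening: 0.0005
gripper_force: 0.0
```

```bash
python3 q.py c7; python3 - <<'E'
from h import *
p,d=ctrl.snapshot("top"); h=cv2.cvtColor(p,cv2.COLOR_RGB2HSV); v,u=np.mgrid[0:420,0:560]; W=world("top",u,v,d)
m=((h[...,0]<10)|(h[...,0]>170))&(h[...,1]>110)&(abs(W[...,0]-.5)<.05)&(abs(W[...,1]+.14)<.05)&(W[...,2]>.1)
b=plane("top",u[m].mean(),v[m].mean(),.131); r=b[:2]-[.631,-.0825]
print(b,np.median(W[m][:,2]),np.hypot(*r),np.degrees(np.arctan2(-r[1],-r[0]))+6.5)
E
```

```text
[0.340849   0.05001429 0.21056783] [ 0.28728971 -0.38164789 -0.27591592] [ 1.79992837e+02 -4.16926557e-02  2.86898543e+01]
[ 0.49906871 -0.15867167  0.131     ] 0.13076789180245363 0.15234168372124104 36.50036167028881
```

View pics/c7.png

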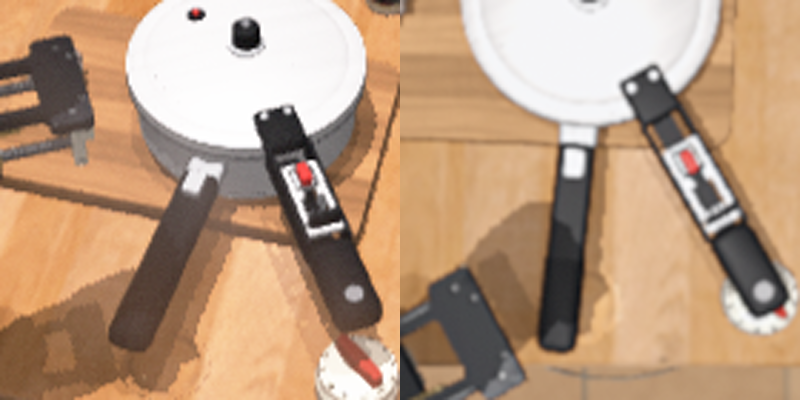

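The lid is at about 36° (its stop), the latch is still open with the button up, the cooker is in place, and the arm is clear.

```bash
python3 -c "
from plant import ctrl
print(ctrl.close_job())"
```

```text
the job is handed in; nothing more can be done
None
```

The job is handed in: the last pictures show the lid at its stop (about 36°), the latch fully open with the button up, the cooker where it stood and the arm clear of everything; no verdict was returned.

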